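# Lay out the phone repair bench

### The job

Lay out the bench for the opened phone, one thing after another: first stack the yellow tray on the grey base tray so that it drops fully home between the corner guides, then lay the red battery flat inside the stacked yellow tray. Next lay the phone squarely in the outline on the blue mat, as it lies now (circuit side up), and last stand the amber-orange jar upright in the ring beside the phone, on the side nearer to the grey base tray (the other ring stays empty). Set things down rather than drop them, let go of each, and leave the green jar and the black tape roll where they are.

Things in the scene. Friction and masses are not known exactly. Their poses are not given: they have to be found in the camera images.
- mat: Blue work mat, fixed, 150 (x) x 200 (y) x 2 mm. Origin: centre of its underside, on the table. Centred on it a white outline for the phone, 141 x 74 mm, long side along x. Two white rings, 48 mm across, centred on its y axis at y = +72 and -72 mm: the jar goes to the one on the base tray's side (+72 if the base tray lies on the mat's +y side, else -72).
- base_tray: Grey open tray, fixed, 148 (x) x 84 (y) mm, rim 24 mm high, 16 mm wide. Origin: centre of its underside, on the table. Black guides at its corners rise to 45 mm: a bay of 139 x 75 mm up to 30 mm high, then splayed out 5 mm as lead-in; none within 47 mm of the middle of the long sides. The yellow tray rests on the rim, underside 24 mm above the table, long sides parallel, either way round.
- tray: Loose yellow open tray, 130 (x) x 66 (y) x 24 mm high, walls and floor 4 mm thick (inside 122 x 58 mm, floor top 4 mm above the underside), about 110 g. Origin: centre of its underside. Can be gripped from above across its 66 mm width, at the middle of its length, from outside.
- battery: Loose phone battery, flat red block with a black end and a brass contact strip, 53 (x) x 34 (y) x 6 mm, about 30 g, lying flat on the table. Origin: centre of its underside. Can be gripped across its 34 mm or over its 53 mm; held over its 53 mm with its length along the tray's length there is room for the fingers inside the tray.
- phone: Loose opened phone lying on the table, black slab 131 (x) x 64 (y) x 9 mm, with green board, grey battery bay and copper strip showing on top, about 150 g. Origin: centre of its underside. Gripped from above across its 64 mm width. Either end may point either way in the outline.
- flux_jar: Loose round amber-orange jar (amber glass, orange cap), 36 mm diameter, 38 mm high, about 60 g, standing. Origin: centre of its underside.
- green_jar: Bystander, loose: round jar of green glass with a green cap, 36 mm diameter, 38 mm high. Origin: centre of its underside. Not to be moved.
- tape_roll: Bystander, loose: black tape roll lying flat, 72 mm outside diameter, 20 mm high. Origin: centre of its underside. Not to be moved.
Mind the look-alikes: they are no part of the job. Of the things that look like the base_tray, take the one that is farthest from the robot's base at the start. Of the things shaped like the flux_jar, the amber one is meant.

How it is judged:
By the outcome, as a careful person would: the job done as asked, in the order asked, and still so for the second after the job is handed in, with the robot touching nothing.
It also fails if it takes over 106 s, if anything falls off the work surface, if the arm or the gripper's body presses on something with over 40 N, if the wrist force passes 120 N, or if a joint passes its speed limit or range.

### The arm

A 6-joint arm with a two-finger parallel gripper is mounted at the origin on the work surface. World frame = base frame: x ahead of the robot, y to its left, z up, the work surface at z = 0. Lengths are in mm, angles in rad, forces in N, time in s.
With the tool pointing down it reaches from about 300 to 775 mm from the base axis. Payload 14.6 kg.
Tool frame: the origin (TCP) lies between the finger pads; the fingertips stand manip.tip_reach ahead of it and the grasp point (between the pads) lies 5 mm behind it (manip.tip_reach is the distance from the TCP to the fingertips, in mm); z points along the fingers, y is the line along which they close (so a half turn about z gives the same grasp; the last joint's range is limited). The gripper opens to 94 mm and grips with 3 to 60 N. Pads are 16 mm wide; open, the fingers measure 119 mm over their backs; the gripper's body (75 mm by 177 mm) begins 78 mm behind the grasp point.
Start: joints at [-1.221, 0.3, 1.521, -0, 1.321, -0.067], TCP at [222.652, -502.907, 219.446] pointing down, gripper open.
Joint ranges: [-3.03, 3.03], [-0.79, 2.21], [0.23, 2.52], [-1.04, 4.18], [0, 3.07], [-2.55, 2.55]. Speed limits (rad/s): [2.22, 2.22, 2.57, 3.14, 3.14, 3.14].

### API

Orientations are given as [roll, pitch, yaw] about the fixed x, y, z axes, in that order (R = Rz(yaw) Ry(pitch) Rx(roll)).
In Python, from cell import manip gives the robot as it stands. The module is installed in compiled form; this text tells all that it offers.
- The arm moves only by the shell command python3 -m creep 'ROWS' [FORCE]. ROWS is JSON, a list of rows, each a list of 3 entries, a list of its own where there are three numbers: the opening, from -1 (shut) to 1 (fully open), then the shift along the tool's x, y, z in cm, then the turn about the tool's z in units of 5 degrees (1.0 is 5 degrees). In form: [[grip, [tx, ty, tz], roll], ...]. A call has 1 to 12 rows; each row is the pose to reach, as a shift and turn from the pose commanded when the call began, along the tool's axes at that moment; what a row does not reach only later rows make up. A row lasts 1/10 s, in which the tool goes at most 50 mm and 8.59 degrees, less where a joint would pass 70% of its speed; a pose out of reach is approached as far as the arm can. A call with a gripper value outside its range is refused whole. The fingers move at their own pace and stop on an object; FORCE is the grip in N (left out, the last holds). Time passes only in rows, so rows that repeat a pose let the fingers close. It gives the time, the measured TCP pose, the force, the opening and the grip force at its end, in the units of the state.
- manip.read_state(): the state, without advancing time (a new reading comes with each control period).
- manip.camera(name): name is "scene" or "top" or "wrist"; returns the picture (420x560x3 uint8, red, green, blue); there is no depth.
- manip.camera_params(name): a dict with "fovy" (degrees; the focal length in pixels is half the picture's height over the tangent of half this angle, whatever the lens; pixels are square), "cx", "cy" (the principal point, pixels), "k1" (the pictures are not rectified: a ray, as slopes to the right and down, at radius r is drawn at 1 + k1 r^2 times it, then the intrinsics apply), "origin" and "attitude" of the camera in the world. Camera axes: x right, y down, z forward; pixel columns grow to the right and rows downward; lengths in mm; the calibration is good to about 2 mm. A picture is of the moment at which its call begins: read the wrist's pose just before it. camera_params takes no time and is no camera call; for the wrist camera it gives the pose at the moment of the call.
- manip.sign_off(): hands the job in; it is judged then, once.
The state is a dict: "clock": time; "joints": joint angles; "qd": joint speeds; "effort": joint torques, N m; "eef_pos": TCP position; "eef_rot": TCP orientation; "wrist_force": force on the tool from outside, world axes, zero at the start; "moment": the same for the moment, N m; "finger_gap": finger opening in mm; "finger_force": force on a finger pad.
Only numpy, scipy, OpenCV 4.12 (cv2) and the standard library are available. Lean on these libraries where they do the work, as an engineer would, in place of code of your own. Each camera call takes 0.05 s, during which the arm holds its last target. There are 200 camera calls.

## Working session

There is one attempt and no reset: what is moved stays moved. The work goes in short steps, Python scripts to look and compute and a shell command to move; the robot and the scene stay as the last step left them, time stands still between calls to the robot, and variables do not carry over. Pictures are saved under pics/ and viewed, at most 14 in all, crops included, and the job is handed in when it is done.

```bash
mkdir -p pics; ls; python3 - <<'E'
from cell import manip
import cv2
for n in("top","scene"):
    im=manip.camera(n); cv2.imwrite(f"pics/{n}0.png",im[:,:,::-1]); print(manip.camera_params(n))
print(manip.camera_params("wrist"),manip.tip_reach); print(manip.read_state())
E
```

```text
pics
{'fovy': 52.63665909782046, 'cx': 275.9420077524165, 'cy': 210.08878866917075, 'k1': 0.028914296292079516, 'origin': array([ 351.43095301,   46.47926587, 1173.16033775]), 'attitude': array([-3.03591671, -0.01861919, -1.57721294])}
{'fovy': 57.8696085492735, 'cx': 284.48088948081835, 'cy': 211.54657769464302, 'k1': -0.09275989449334703, 'origin': array([915.02414511, 360.25830435, 871.14098064]), 'attitude': array([-2.54284891, -0.00354399,  2.1726785 ])}
{'fovy': 64.50256726366541, 'cx': 281.2820308488601, 'cy': 216.1446207513393, 'k1': -0.08020734649847104, 'origin': array([ 292.87191944, -471.39547945,  384.52243077]), 'attitude': array([ 2.87575780e+00,  1.09597061e-03, -1.15392399e+00])} 14.0
{'clock': 0.1, 'joints': array([-1.22060806e+00,  3.00401049e-01,  1.52155065e+00, -1.07188752e-05,
        1.32070743e+00, -6.65906218e-02]), 'qd': array([-2.78497826e-05, -1.21002197e-03, -1.82696423e-03, -6.94018026e-04,
        1.29356142e-03, -2.12365171e-03]), 'effort': array([ 2.21737464e-03, -5.32644582e+01, -3.53281903e+01,  7.10275839e-02,
        2.35299126e-02, -6.33047534e-05]), 'eef_pos': array([ 222.56771669, -502.69622628,  218.93762448]), 'eef_rot': array([-3.14052786e+00, -6.06045991e-05,  4.16781513e-01]), 'wrist_force': array([ 0.20547598, -0.85698074, -0.04285964]), 'moment': array([ 0.03791789, -0.03198186, -0.02374935]), 'finger_force': 0.0, 'finger_gap': 93.7444556169099}
```

View pics/top0.png

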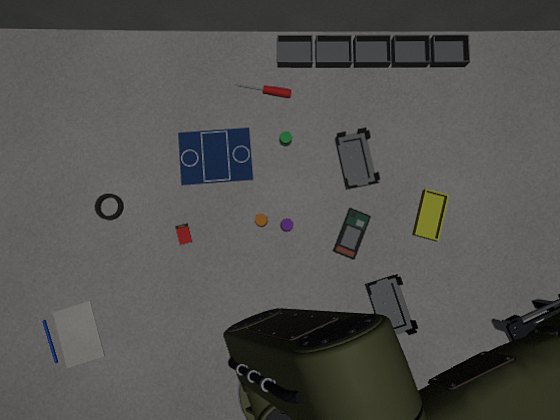

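View pics/scene0.png

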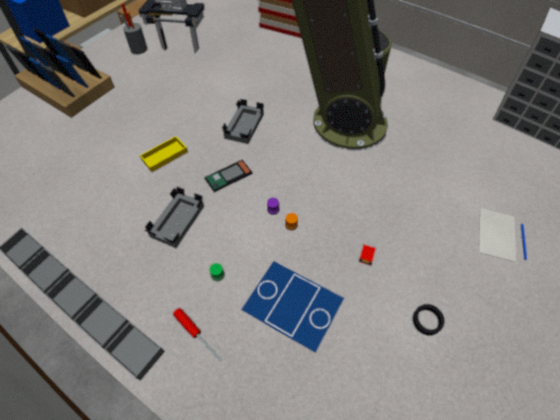

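```bash
cat > h.py <<'E'
from cell import manip
import cv2, numpy as np
from scipy.spatial.transform import Rotation as Ro
def snap(n,name=None):
    p=manip.camera_params(n); im=manip.camera(n)
    if name: cv2.imwrite(f"pics/{name}.png",im[:,:,::-1])
    return im,p
def cast(p,uv,z):
    f=210/np.tan(np.radians(p["fovy"])/2)
    K=np.array([[f,0,p["cx"]],[0,f,p["cy"]],[0,0,1.]])
    s=cv2.undistortPoints(np.float64(uv).reshape(-1,1,2),K,np.array([p["k1"],0,0,0.])).reshape(-1,2)
    d=np.c_[s,np.ones(len(s))]@Ro.from_euler("xyz",p["attitude"]).as_matrix().T
    o=np.array(p["origin"]); return (o+d*((z-o[2])/d[:,2])[:,None])[:,:2]
def proj(p,P):
    f=210/np.tan(np.radians(p["fovy"])/2)
    c=(np.atleast_2d(P)-p["origin"])@Ro.from_euler("xyz",p["attitude"]).as_matrix()
    s=c[:,:2]/c[:,2:]; s=s*(1+p["k1"]*(s**2).sum(1))[:,None]
    return s*f+[p["cx"],p["cy"]]
RNG=dict(yellow=((24,120,60),(34,255,255)),orange=((8,130,60),(20,255,255)),red=((0,150,60),(6,255,255)),
 blue=((105,120,30),(122,255,255)),green=((45,120,40),(75,255,255)))
def mask(im,c):
    h=cv2.cvtColor(im,cv2.COLOR_RGB2HSV); return cv2.inRange(h,*[np.array(x) for x in RNG[c]])
def blobs(m,amin=25):
    cs,_=cv2.findContours(m,cv2.RETR_EXTERNAL,cv2.CHAIN_APPROX_NONE)
    return sorted([c for c in cs if cv2.contourArea(c)>=amin],key=cv2.contourArea,reverse=True)
def rect(p,c,z):
    """centre, long, short, angle (deg, of the long side, 0..180) on plane z"""
    w=cast(p,c.reshape(-1,2),z); b=cv2.boxPoints(cv2.minAreaRect(w.astype(np.float32)))
    e=[b[1]-b[0],b[2]-b[1]]; L=[np.linalg.norm(x) for x in e]; i=int(L[1]>L[0])
    return b.mean(0).round(1),round(float(max(L)),1),round(float(min(L)),1),round(float(np.degrees(np.arctan2(e[i][1],e[i][0]))%180),2)
E
python3 - <<'E'
from h import *
im,p=snap("top")
for c,z in(("yellow",24),("orange",38),("red",6),("blue",2),("green",38)):
    for b in blobs(mask(im,c))[:4]: print(c,cv2.boundingRect(b),*rect(p,b,z))
for n,uv,z in(("phone",(352,233),9),("base",(357,158),24),("tape",(109,206),20),("ringR",(241,154),2),("purple",(287,225),38)): print(n,cast(p,[uv],z))
E
```

```text
yellow (415, 189, 34, 52) [ 459.6 -400. ] 130.2 66.3 164.63
orange (255, 214, 12, 12) [446.6  66.1] 29.6 29.5 179.73
orange (337, 247, 18, 10) [ 361.1 -159.2] 47.8 12.3 67.06
red (263, 86, 28, 11) [815.8  19.9] 78.0 22.2 80.28
red (177, 226, 15, 18) [408.4 276.9] 43.5 32.1 14.78
blue (179, 132, 34, 53) [625.2 249.3] 147.3 84.6 4.41
blue (202, 132, 27, 48) [630.  193.3] 130.9 64.5 4.58
blue (227, 128, 26, 53) [634.7 126. ] 146.5 61.5 4.13
blue (235, 147, 13, 14) [635.8 121. ] 37.2 33.7 0.01
green (280, 132, 12, 11) [672.9  -2.9] 30.2 28.0 89.91
phone [[ 410.53987384 -184.6727166 ]]
base [[ 616.99342683 -200.72076039]]
tape [[486.74586364 475.42102111]]
ringR [[634.3231142  120.97475014]]
purple [[431.39880939  -4.81774992]]
```

```bash
cat >> h.py <<'E'
def go(x,y,z,yaw):
    """how far to go: shift cm along tool axes, turn in 5 deg units (nearest half turn)"""
    s=manip.read_state(); R=Ro.from_euler("xyz",s["eef_rot"])
    Rd=Ro.from_euler("xyz",[np.pi,0,s["eef_rot"][2]])
    t=Rd.inv().apply(np.array([x,y,z])-s["eef_pos"])/10
    dy=(np.degrees(s["eef_rot"][2])-yaw+90)%180-90
    print("t",round(s["clock"],1),"shift",t.round(2),"turn",round(dy/5,2),"q",s["joints"].round(2))
E
python3 -c "
from h import *
go(459.6,-400,220,-15.4)"
```

```text
t 0.1 shift [25.83  0.2  -0.1 ] turn 7.86 q [-1.22  0.3   1.52  0.    1.32 -0.07]
```

```bash
python3 -m creep '[[1,[4,0,0],1.5],[1,[8,0,0],3],[1,[12,0,0],4.5],[1,[16,0.1,0],6],[1,[20,0.2,0],7],[1,[23,0.2,0],7.86],[1,[25.8,0.2,0],7.86],[1,[25.8,0.2,0],7.86],[1,[25.8,0.2,0],7.86],[1,[25.8,0.2,0],7.86],[1,[25.8,0.2,0],7.86]]' 20
python3 - <<'E'
from h import *
im,p=snap("wrist","w1"); print(p["origin"],p["attitude"])
for b in blobs(mask(im,"yellow"))[:2]: print(cv2.boundingRect(b),*rect(p,b,24))
go(459.6,-400,20,-15.4)
E
```

```text
clock: 1.25
eef_pos: [458.6, -400.8, 219.5]
eef_rot: [3.142, 0.0, -0.27]
wrist_force: [0.6, -0.0, 1.0]
finger_gap: 94.0
finger_force: 0.0
[ 532.59115199 -420.8411812   385.10681159] [ 2.87544389e+00  5.11093392e-04 -1.84094723e+00]
(249, 134, 62, 116) [ 462.7 -399.5] 129.6 65.9 164.54
t 1.3 shift [ 0.07 -0.1  19.96] turn -0.02 q [-0.78  0.43  1.34 -0.    1.37  1.06]
```

View pics/w1.png

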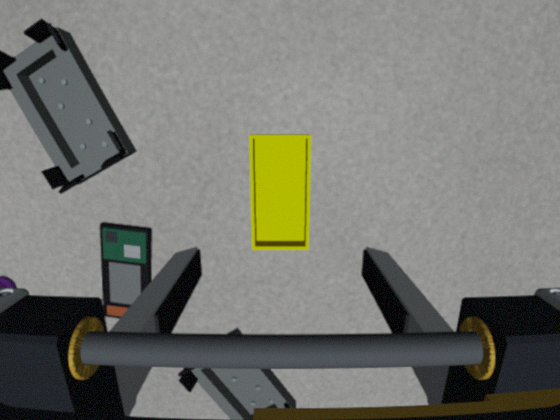

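```bash
python3 -m creep '[[1,[0.35,-0.05,4],0],[1,[0.35,-0.05,8],0],[1,[0.35,-0.05,12],0],[1,[0.35,-0.05,16],0],[1,[0.35,-0.05,18.5],0],[1,[0.35,-0.05,20.1],0],[1,[0.35,-0.05,20.1],0],[1,[0.35,-0.05,20.1],0],[0.2,[0.35,-0.05,20.1],0],[0.2,[0.35,-0.05,20.1],0],[0.2,[0.35,-0.05,20.1],0],[0.2,[0.35,-0.05,20.1],0]]' 20
python3 -m creep '[[0.2,[0,0,0],0],[0.2,[0,0,0],0],[0.2,[0,0,0],0],[0.2,[0,0,0],0]]' 20
```

```text
clock: 2.5
eef_pos: [463.0, -400.8, 18.9]
eef_rot: [3.141, -0.001, -0.269]
wrist_force: [-0.5, -1.4, 5.8]
finger_gap: 65.9
finger_force: 19.9
clock: 2.9
eef_pos: [463.0, -400.9, 18.9]
eef_rot: [3.141, -0.001, -0.269]
wrist_force: [-1.6, 2.5, 6.0]
finger_gap: 65.6
finger_force: 20.0
```

```bash
python3 -m creep '[[0.2,[0,0,-1],0],[0.2,[0,0,-4],0],[0.2,[0,0,-8],0],[0.2,[0,0,-12],0],[0.2,[0,0,-16],0],[0.2,[0,0,-20],0],[0.2,[0,0,-20],0],[0.2,[0,0,-20],0]]'
python3 -c "
from h import *
go(481,-232,220,13)"
```

```text
clock: 3.7
eef_pos: [462.8, -400.7, 219.0]
eef_rot: [3.141, -0.001, -0.269]
wrist_force: [1.0, -0.0, -2.0]
finger_gap: 66.0
finger_force: 20.0
t 3.7 shift [ -2.73 -16.75  -0.1 ] turn -5.68 q [-0.77  0.44  1.33  0.    1.37  1.07]
```

```bash
python3 -m creep '[[0.2,[-0.5,-3,0],-1],[0.2,[-1,-6,0],-2],[0.2,[-1.5,-9,0],-3],[0.2,[-2,-12,0],-4],[0.2,[-2.5,-15,0],-5],[0.2,[-2.7,-16.7,0],-5.68],[0.2,[-2.7,-16.7,0],-5.68],[0.2,[-2.7,-16.7,0],-5.68],[0.2,[-2.7,-16.7,0],-5.68],[0.2,[-2.7,-16.7,0],-5.68],[0.2,[-2.7,-16.7,0],-5.68]]'
python3 - <<'E'
from h import *
im,p=snap("wrist","w2"); np.save("pics/p2.npy",p,allow_pickle=True)
E
```

```text
clock: 4.8
eef_pos: [481.1, -233.2, 218.3]
eef_rot: [-3.141, 0.0, 0.225]
wrist_force: [0.1, -1.0, -1.4]
finger_gap: 65.7
finger_force: 20.0
```

View pics/w2.png

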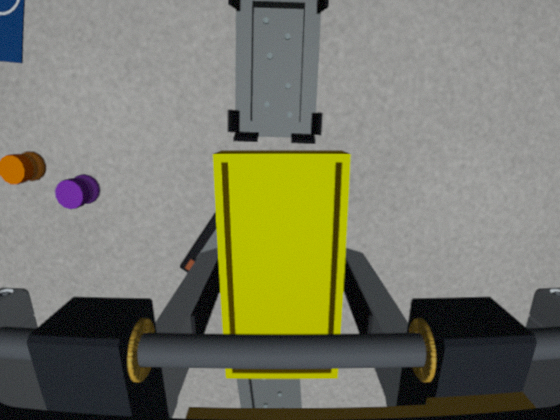

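```bash
python3 -m creep '[[0.2,[-0.5,0,-3],0],[0.2,[-1,0,-6],0],[0.2,[-1,0,-6],0],[0.2,[-1,0,-6],0],[0.2,[-1,0,-6],0]]'
python3 - <<'E'
from h import *
im,p=snap("wrist","w3"); np.save("pics/p3.npy",p,allow_pickle=True)
c=im[0:180,200:360]; cv2.imwrite("pics/w3c.png",cv2.resize(c,None,fx=4,fy=3.3,interpolation=cv2.INTER_NEAREST)[:,:,::-1])
E
```

```text
clock: 5.35
eef_pos: [471.3, -234.7, 277.3]
eef_rot: [-3.14, 0.001, 0.226]
wrist_force: [-0.2, 1.1, -0.7]
finger_gap: 65.8
finger_force: 20.0
```

View pics/w3c.png

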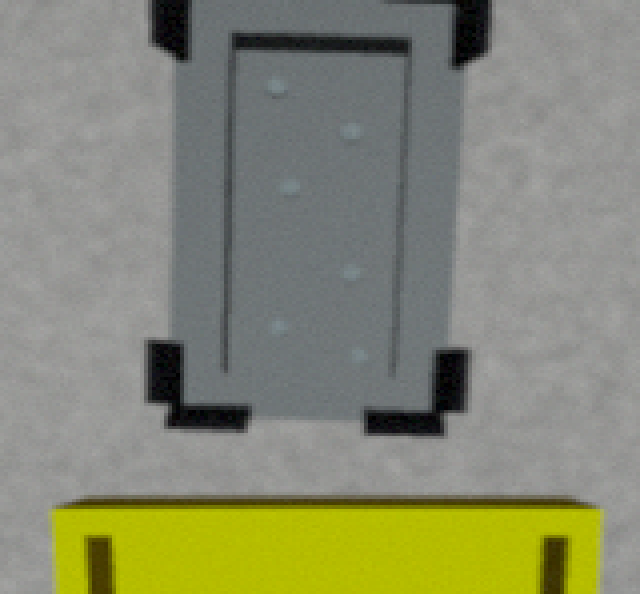

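```bash
python3 -m creep '[[0.2,[-1.2,0,0],0],[0.2,[-1.2,0,0],0],[0.2,[-1.2,0,0],0],[0.2,[-1.2,0,0],0]]'
python3 - <<'E'
from h import *
im,p=snap("wrist","w4")
np.save("pics/p4.npy",p,allow_pickle=True)
f=cv2.GaussianBlur(im,(3,3),0).astype(int); d=f[:,:,2]-f[:,:,0]; g=f.sum(2)//3
print("tint col prof row 70",[(c,d[70,c],g[70,c]) for c in list(range(238,252,1))+list(range(308,322))])
print("col 275",[(r,d[r,275],g[r,275]) for r in range(0,32)])
print("col 275",[(r,d[r,275],g[r,275]) for r in range(128,150)])
E
```

```text
clock: 5.8
eef_pos: [459.8, -237.6, 278.4]
eef_rot: [3.142, -0.0, 0.226]
wrist_force: [-0.9, -0.0, -0.4]
finger_gap: 65.5
finger_force: 20.0
tint col prof row 70 [(238, np.int64(0), np.int64(149)), (239, np.int64(-1), np.int64(149)), (240, np.int64(-1), np.int64(147)), (241, np.int64(0), np.int64(140)), (242, np.int64(4), np.int64(128)), (243, np.int64(7), np.int64(118)), (244, np.int64(9), np.int64(114)), (245, np.int64(8), np.int64(113)), (246, np.int64(7), np.int64(115)), (247, np.int64(6), np.int64(114)), (248, np.int64(7), np.int64(114)), (249, np.int64(7), np.int64(114)), (250, np.int64(7), np.int64(114)), (251, np.int64(8), np.int64(115)), (308, np.int64(8), np.int64(115)), (309, np.int64(8), np.int64(115)), (310, np.int64(6), np.int64(115)), (311, np.int64(6), np.int64(118)), (312, np.int64(5), np.int64(126)), (313, np.int64(1), np.int64(140)), (314, np.int64(0), np.int64(148)), (315, np.int64(-2), np.int64(150)), (316, np.int64(-1), np.int64(148)), (317, np.int64(-1), np.int64(146)), (318, np.int64(-1), np.int64(145)), (319, np.int64(-1), np.int64(146)), (320, np.int64(-1), 
[... 1232 characters left out ...]
 np.int64(145)), (131, np.int64(-1), np.int64(145)), (132, np.int64(-1), np.int64(144)), (133, np.int64(-2), np.int64(144)), (134, np.int64(-1), np.int64(146)), (135, np.int64(-2), np.int64(146)), (136, np.int64(-3), np.int64(146)), (137, np.int64(-4), np.int64(146)), (138, np.int64(-3), np.int64(148)), (139, np.int64(-3), np.int64(149)), (140, np.int64(-2), np.int64(148)), (141, np.int64(-2), np.int64(147)), (142, np.int64(-2), np.int64(146)), (143, np.int64(-2), np.int64(146)), (144, np.int64(-1), np.int64(147)), (145, np.int64(-1), np.int64(147)), (146, np.int64(-2), np.int64(148)), (147, np.int64(-2), np.int64(150)), (148, np.int64(-2), np.int64(147)), (149, np.int64(-8), np.int64(132))]
```

```bash
python3 -m creep '[[0.2,[1.4,0,0],0],[0.2,[2.6,0,0],0],[0.2,[2.6,0,0],0],[0.2,[2.6,0,0],0],[0.2,[2.6,0,0],0]]'
cat > base.py <<'E'
from h import *
from scipy.ndimage import gaussian_filter1d
im,p=snap("wrist","w5")
g=cv2.GaussianBlur(cv2.cvtColor(im,cv2.COLOR_RGB2GRAY),(3,3),0).astype(float)
def cross(v,a,b,thr):  # first subpixel crossing below thr going a->b
    s=1 if b>a else -1
    for i in range(a,b,s):
        if (v[i]-thr)*(v[i+s]-thr)<=0: return i+s*(v[i]-thr)/(v[i]-v[i+s])
L=[];Rr=[]
for r in range(45,100,2):
    L.append((cross(g[r],225,270,130),r)); Rr.append((cross(g[r],340,290,130),r))
L=cast(p,L,24);Rr=cast(p,Rr,24)
def line(P):
    vx,vy,x,y=cv2.fitLine(P.astype(np.float32),cv2.DIST_HUBER,0,.01,.01).ravel(); 
    return np.array([x,y]),np.array([vx,vy])*np.sign(vx)
(a,u),(b,v)=line(L),line(Rr); w=u+v; w/=np.linalg.norm(w); n=np.array([-w[1],w[0]])
print("ang",np.degrees(np.arctan2(u[1],u[0])),np.degrees(np.arctan2(v[1],v[0])),"width",(a-b)@n)
mid=(a@n+b@n)/2
for nm,r0,r1,thr in(("far outer",0,12,130),("far inner",28,10,80),("far inner down",14,34,80),("near end from table",150,130,130)):
    q=[(c,cross(g[:,c],r0,r1,thr)) for c in range(268,295,3)]; q=[x for x in q if x[1] is not None]
    if q: W=cast(p,q,24); print(nm,np.round(np.mean(q,0),1),(W@w).round(1))
print("w",w,"mid",mid); print([int(x) for x in g[0:34,280]],[int(x) for x in g[120:155,280]])
np.save("pics/base.npy",[w,n])
E
python3 base.py
```

```text
clock: 6.35
eef_pos: [485.1, -231.6, 278.3]
eef_rot: [-3.141, 0.0, 0.227]
wrist_force: [-0.6, 0.0, -2.0]
finger_gap: 65.8
finger_force: 20.0
ang 11.064353 10.499024 width 83.457184
far outer [280.    8.8] [642.7 642.7 642.6 642.8 642.8 643.1 642.7 642.7 642.6]
far inner [280.   23.9] [621.2 626.8 626.9 626.9 626.9 626.9 626.9 626.8 626.9]
far inner down [280.   23.3] [626.8 626.8 626.9 626.9 626.9 626.9 626.9 626.8 626.9]
near end from table [280.  149.1] [481.2 481.6 481.9 481.8 481.9 482.1 482.2 482.3 482.4]
w [0.9823471 0.1870674] mid -308.47717
[146, 146, 144, 143, 142, 142, 143, 143, 138, 127, 116, 112, 113, 114, 112, 111, 111, 111, 111, 111, 112, 111, 106, 87, 58, 34, 27, 39, 70, 100, 112, 113, 113, 114] [115, 116, 117, 117, 117, 116, 116, 117, 117, 117, 117, 116, 116, 115, 116, 117, 117, 117, 124, 135, 144, 147, 147, 147, 147, 147, 147, 147, 146, 133, 104, 75, 73, 106, 145]
```

View pics/w5.png

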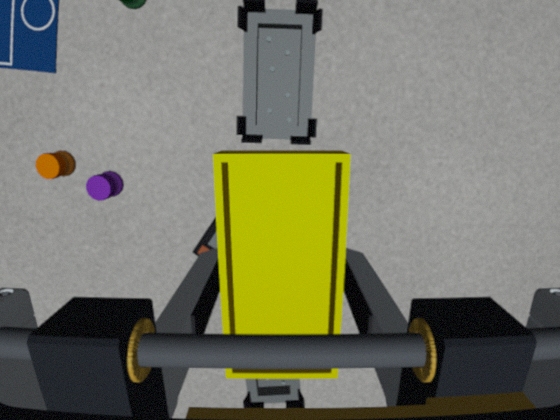

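```bash
cat > held.py <<'E'
from h import *
im=cv2.imread("pics/w5.png")[:,:,::-1]; s=manip.read_state(); p=manip.camera_params("wrist")
z=s["eef_pos"][2]-18.9+24; m=mask(im,"yellow"); c=blobs(m)[0].reshape(-1,2)
m=(cv2.drawContours(np.zeros((420,560),np.uint8),[c.reshape(-1,1,2)],0,255,-1)>0)
e=s["eef_pos"]; a=s["eef_rot"][2]; X=np.array([np.cos(a),np.sin(a)]);Y=np.array([np.sin(a),-np.cos(a)])
T=lambda uv:np.c_[(cast(p,uv,z)-e[:2])@X,(cast(p,uv,z)-e[:2])@Y]
rows=range(165,235,5)
l=T([(np.where(m[r])[0][0],r) for r in rows]);q=T([(np.where(m[r])[0][-1]+1,r) for r in rows])
f=T([(x,np.where(m[:,x])[0][0]) for x in range(225,340,8)])
n=T([(x,np.where(m[:,x])[0][-1]+1) for x in range(235,335,8)])
print("left y",l[:,1].round(1),"right y",q[:,1].round(1)); print("far x",f[:,0].round(1),"near",n[:,0].round(1))
go(616.5,-196.6,100,10.78)
E
python3 held.py
```

```text
left y [-33.3 -33.5 -33.1 -33.2 -33.3 -33.  -33.1 -33.2 -33.4 -33.  -33.1 -33.8
 -33.9 -33.5] right y [32.7 32.8 32.9 32.6 32.7 32.8 33.  32.6 32.7 32.9 33.  32.6 32.8 32.9]
far x [65.4 64.9 65.3 64.8 64.8 65.3 65.3 65.3 64.8 65.3 65.3 65.3 65.3 64.9
 64.9] near [-36.  -35.9 -35.9 -35.9 -35.8 -35.8 -35.8 -35.8 -35.8 -35.9 -35.9 -35.9
 -34.6]
t 6.4 shift [13.6  -0.46 17.84] turn 0.44 q [-0.51  0.23  1.47 -0.    1.44  0.83]
```

```bash
python3 -m creep '[[0.2,[3.5,-0.1,3],0.44],[0.2,[7,-0.2,6],0.44],[0.2,[10.5,-0.4,9],0.44],[0.2,[13.6,-0.46,12],0.44],[0.2,[13.6,-0.46,15],0.44],[0.2,[13.6,-0.46,17.5],0.44],[0.2,[13.6,-0.46,17.5],0.44],[0.2,[13.6,-0.46,17.5],0.44],[0.2,[13.6,-0.46,17.5],0.44],[0.2,[13.6,-0.46,17.5],0.44]]'
python3 -c "
from h import *
go(616.5,-196.6,43,10.78)"
```

```text
clock: 7.4
eef_pos: [617.1, -197.0, 105.3]
eef_rot: [3.14, -0.002, 0.188]
wrist_force: [0.8, -0.1, -0.7]
finger_gap: 66.0
finger_force: 20.0
t 7.4 shift [-0.06 -0.05  6.23] turn -0.0 q [-0.37  0.62  1.33  0.    1.19  1.02]
```

```bash
python3 -m creep '[[0.2,[0,0,1.5],0],[0.2,[0,0,3],0],[0.2,[0,0,4],0],[0.2,[0,0,5],0],[0.2,[0,0,5.6],0],[0.2,[0,0,6.0],0],[0.2,[0,0,6.2],0],[0.2,[0,0,6.2],0],[0.2,[0,0,6.2],0],[0.2,[0,0,6.2],0]]'
```

```text
clock: 8.4
eef_pos: [616.9, -196.7, 42.8]
eef_rot: [3.141, -0.001, 0.188]
wrist_force: [-5.8, 1.9, 8.9]
finger_gap: 66.2
finger_force: 20.0
```

```bash
python3 -m creep '[[0.6,[0,0,0],0],[0.6,[0,0,0],0],[1,[0,0,0],0],[1,[0,0,0],0],[1,[0,0,-2],0],[1,[0,0,-6],0],[1,[0,0,-10],0],[1,[0,0,-14],0],[1,[0,0,-18],0],[1,[0,0,-18],0],[1,[0,0,-18],0],[1,[0,0,-18],0]]'
python3 - <<'E'
from h import *
im,p=snap("wrist","w6")
for b in blobs(mask(im,"yellow"))[:2]: print(cv2.boundingRect(b),*rect(p,b,48))
im,p=snap("top")
for b in blobs(mask(im,"yellow"))[:2]: print(cv2.boundingRect(b),*rect(p,b,48))
print(manip.read_state()["eef_pos"])
E
```

```text
clock: 9.6
eef_pos: [616.2, -196.5, 219.9]
eef_rot: [-3.14, 0.002, 0.188]
wrist_force: [0.2, 0.4, 0.1]
finger_gap: 93.9
finger_force: 0.0
(249, 138, 67, 124) [ 615.6 -196.6] 131.3 67.7 10.79
(341, 136, 16, 34) [ 629.3 -176.3] 93.2 33.9 10.67
[ 616.27727889 -196.49583739  219.85241331]
```

View pics/w6.png

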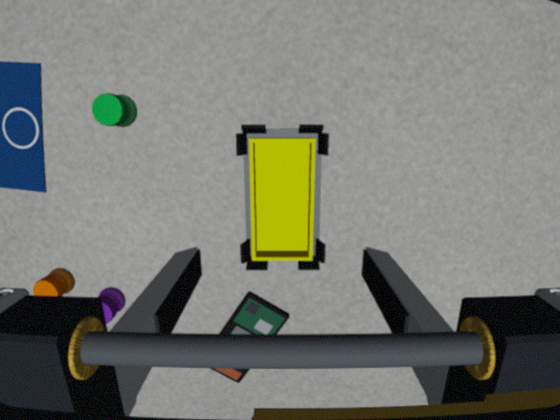

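```bash
python3 -c "
from h import *
go(408,277,220,10.8)"
```

```text
t 9.7 shift [-1.160e+01 -5.041e+01 -1.000e-02] turn -0.0 q [-0.37  0.52  1.21  0.    1.41  1.02]
```

```bash
python3 -m creep '[[1,[-1.1,-4.8,0],-1.6],[1,[-2.2,-9.6,0],-3.2],[1,[-3.3,-14.4,0],-4.8],[1,[-4.4,-19.2,0],-6.4],[1,[-5.5,-24,0],-8],[1,[-6.6,-28.8,0],-9.6],[1,[-7.7,-33.6,0],-11.2],[1,[-8.8,-38.4,0],-12.8],[1,[-9.9,-43.2,0],-14.4],[1,[-11,-48,0],-16],[1,[-11.6,-50.4,0],-17.4],[1,[-11.6,-50.4,0],-18.8]]'
python3 -m creep '[[1,[0,0,0],0],[1,[0,0,0],0],[1,[0,0,0],0]]'
cat > bat.py <<'E'
from h import *
im,p=snap("wrist","w7"); h=cv2.cvtColor(im,cv2.COLOR_RGB2HSV)
m=mask(im,"red"); b=blobs(m)[0]; print("red",cv2.boundingRect(b),*rect(p,b,6))
x,y,w,hh=cv2.boundingRect(b); k=np.zeros_like(m); k[max(0,y-25):y+hh+25,max(0,x-25):x+w+25]=1
full=(((h[:,:,2]<70)|(m>0)|(h[:,:,1]>90))&(k>0)).astype(np.uint8)*255
b=blobs(full)[0]; print("all",cv2.boundingRect(b),*rect(p,b,6)); print(manip.read_state()["eef_pos"],manip.read_state()["eef_rot"])
E
python3 bat.py
```

```text
clock: 10.9
eef_pos: [406.8, 279.1, 220.7]
eef_rot: [-3.14, -0.0, 1.837]
wrist_force: [-0.7, -0.8, -0.3]
finger_gap: 93.7
finger_force: 0.0
clock: 11.2
eef_pos: [408.6, 276.3, 221.2]
eef_rot: [-3.141, 0.0, 1.825]
wrist_force: [0.3, -0.3, -0.1]
finger_gap: 94.0
finger_force: 0.0
red (264, 179, 39, 28) [410.6 278.2] 44.4 32.0 14.57
all (263, 178, 45, 29) [413.  279.4] 51.5 33.2 14.57
[408.64975061 276.26991945 221.28445618] [-3.14128670e+00  9.28575394e-05  1.82555095e+00]
```

View pics/w7.png

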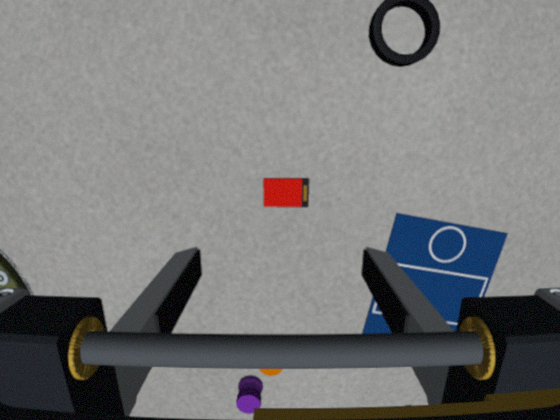

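```bash
python3 -c "
from h import *
go(413,279.4,16,104.57)"
```

```text
t 11.2 shift [ 0.19  0.5  20.53] turn 0.01 q [ 0.52  0.17  1.67 -0.    1.3   0.27]
```

```bash
python3 -m creep '[[1,[0.2,0.5,4],0],[1,[0.2,0.5,8],0],[1,[0.2,0.5,12],0],[1,[0.2,0.5,16],0],[1,[0.2,0.5,18.5],0],[0.6,[0.2,0.5,20],0],[0.5,[0.2,0.5,20],0],[0.5,[0.2,0.5,20],0],[0.5,[0.2,0.5,20],0]]'
```

```text
clock: 12.15
eef_pos: [413.4, 280.1, 22.5]
eef_rot: [3.14, -0.0, 1.828]
wrist_force: [-0.7, -1.2, 1.3]
finger_gap: 70.5
finger_force: 0.0
```

```bash
python3 -m creep '[[0.5,[-0.05,0.05,0.4],0],[0.5,[-0.05,0.05,0.67],0],[0.5,[-0.05,0.05,0.67],0],[0.05,[-0.05,0.05,0.67],0],[0,[-0.05,0.05,0.67],0],[0,[-0.05,0.05,0.67],0],[0,[-0.05,0.05,0.67],0],[0,[-0.05,0.05,0.67],0]]' 12
```

```text
clock: 12.95
eef_pos: [413.4, 279.7, 14.8]
eef_rot: [3.141, -0.0, 1.829]
wrist_force: [-0.0, 0.5, 2.1]
finger_gap: 52.7
finger_force: 12.0
```

Gripped. Lift, then carry to the tray.

```bash
python3 -m creep '[[0,[0,0,-1],0],[0,[0,0,-4],0],[0,[0,0,-8],0],[0,[0,0,-12],0],[0,[0,0,-14],0],[0,[0,0,-14],0],[0,[0,0,-14],0],[0,[0,0,-14],0]]'; python3 -c "
from h import *
go(616.3,-196.6,150,100.78)"
```

```text
clock: 13.75
eef_pos: [412.8, 279.3, 153.6]
eef_rot: [-3.14, 0.001, 1.829]
wrist_force: [-0.5, 0.3, -0.0]
finger_gap: 52.7
finger_force: 12.0
t 13.8 shift [-51.21   7.53   0.36] turn 0.8 q [ 0.52  0.25  1.74 -0.    1.15  0.26]
```

```bash
python3 -m creep '[[0,[-4.6,0.7,0],0.4],[0,[-9.2,1.4,0],0.8],[0,[-13.8,2.1,0],0.8],[0,[-18.4,2.8,0],0.8],[0,[-23,3.5,0],0.8],[0,[-27.6,4.2,0],0.8],[0,[-32.2,4.9,0],0.8],[0,[-36.8,5.6,0],0.8],[0,[-41.4,6.2,0],0.8],[0,[-46,6.8,0],0.8],[0,[-49.5,7.3,0],0.8],[0,[-51.2,7.5,0],0.8]]'; python3 -m creep '[[0,[0,0,0],0],[0,[0,0,0],0],[0,[0,0,0],0]]'; python3 -c "
from h import *
go(616,-196.6,39,100.78)"
```

```text
clock: 14.95
eef_pos: [616.4, -199.0, 152.6]
eef_rot: [-3.139, -0.001, 1.757]
wrist_force: [0.1, -0.5, -0.2]
finger_gap: 52.8
finger_force: 12.0
clock: 15.25
eef_pos: [616.2, -195.2, 154.2]
eef_rot: [-3.141, -0.001, 1.76]
wrist_force: [0.5, 0.2, 0.4]
finger_gap: 52.7
finger_force: 12.0
t 15.2 shift [-0.13 -0.04 11.52] turn 0.01 q [-0.36  0.57  1.29  0.    1.28 -0.55]
```

```bash
python3 -m creep '[[0,[-0.13,0,3],0],[0,[-0.13,0,6],0],[0,[-0.13,0,8.5],0],[0,[-0.13,0,10],0],[0,[-0.13,0,10.8],0],[0,[-0.13,0,10.8],0],[0,[-0.13,0,10.8],0],[0,[-0.13,0,10.8],0]]'
```

```text
clock: 16.05
eef_pos: [617.3, -197.7, 48.1]
eef_rot: [3.14, 0.001, 1.759]
wrist_force: [0.1, 0.2, 0.2]
finger_gap: 53.2
finger_force: 12.0
```

```bash
python3 -m creep '[[0,[0.05,0,0.2],0],[0,[0.05,0,0.4],0],[0,[0.05,0,0.5],0],[0,[0.05,0,0.5],0],[0,[0.05,0,0.5],0]]'
```

```text
clock: 16.55
eef_pos: [616.8, -197.1, 42.7]
eef_rot: [3.141, 0.0, 1.759]
wrist_force: [-2.9, 1.5, 8.7]
finger_gap: 52.8
finger_force: 12.0
```

```bash
python3 -m creep '[[0.2,[0,0,0],0],[0.35,[0,0,0],0],[0.35,[0,0,0],0],[0.35,[0,0,-1],0],[0.35,[0,0,-4],0],[0.35,[0,0,-8],0],[0.5,[0,0,-12],0],[1,[0,0,-17.5],0],[1,[0,0,-17.5],0],[1,[0,0,-17.5],0],[1,[0,0,-17.5],0]]'; sed -i 's/"w7"/"w8"/' bat.py; python3 - <<'E'
from h import *
im,p=snap("wrist","w8")
for b in blobs(mask(im,"yellow"))[:1]: print(cv2.boundingRect(b),*rect(p,b,48))
for b in blobs(mask(im,"red"))[:1]: print(cv2.boundingRect(b),*rect(p,b,34))
im,p=snap("top","top1")
u=proj(p,[(410.5,-184.7,9)]); print(u)
# phone: dark/green/orange blob in top view
h=cv2.cvtColor(im,cv2.COLOR_RGB2HSV); m=((h[:,:,2]<60)|(h[:,:,1]>90)).astype(np.uint8)*255
m=cv2.morphologyEx(m,cv2.MORPH_CLOSE,np.ones((7,7)))
for b in blobs(m,400):
    r=cv2.boundingRect(b)
    if r[1]<300 : print(r,*rect(p,b,9))
go(410.5,-184.7,220,60)
E
```

```text
clock: 17.65
eef_pos: [616.0, -196.9, 215.3]
eef_rot: [-3.139, -0.001, 1.759]
wrist_force: [-0.7, -0.3, -0.4]
finger_gap: 93.6
finger_force: 0.0
(216, 169, 132, 66) [ 616.  -195.8] 132.2 68.5 10.81
(479, 0, 50, 72) [802.7  14.3] 79.5 25.2 79.94
[[352.01028393 233.01446237]]
(178, 0, 382, 420) [ 508.7 -249.7] 1349.0 860.8 168.01
(0, 0, 210, 30) [1037.   505.1] 585.3 86.8 90.67
(178, 128, 75, 57) [627.9 192.6] 197.2 147.1 94.32
(95, 194, 29, 26) [486.8 479.5] 75.5 68.7 89.84
t 17.8 shift [  5.05 -19.97  -0.51] turn 8.16 q [-0.37  0.52  1.22 -0.    1.4  -0.55]
```

View pics/w8.png

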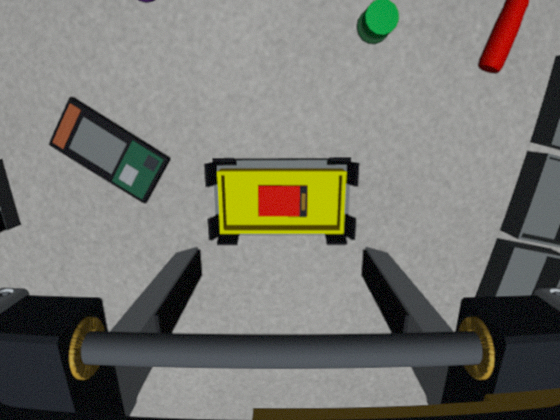

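```bash
cat > phone.py <<'E'
from h import *
import sys
def phone(im,p,box,z=9):
    x0,y0,x1,y1=box
    h=cv2.cvtColor(im,cv2.COLOR_RGB2HSV); m=((h[:,:,2]<75)|(h[:,:,1]>80)).astype(np.uint8)*255
    k=np.zeros_like(m); k[y0:y1,x0:x1]=255; m=cv2.morphologyEx(m&k,cv2.MORPH_CLOSE,np.ones((5,5)))
    b=blobs(m,300)[0]; print(cv2.boundingRect(b),*rect(p,b,z))
if __name__=="__main__":
    im,p=snap("wrist",sys.argv[1]); phone(im,p,eval(sys.argv[2]))
E
python3 phone.py w9 "(30,80,190,215)"
```

```text
(49, 97, 121, 106) [ 414.3 -182. ] 129.9 63.1 157.74
```

```bash
python3 -c "
from h import *
go(414.3,-182,200,157.7)"
```

```text
t 17.8 shift [  5.25 -19.55   1.51] turn -11.38 q [-0.37  0.52  1.22 -0.    1.4  -0.55]
```

```bash
python3 -m creep '[[1,[0.8,-3,0],-1.6],[1,[1.6,-6,0],-3.2],[1,[2.4,-9,0],-4.8],[1,[3.2,-12,0],-6.4],[1,[4,-15,0.5],-8],[1,[4.8,-18,1],-9.6],[1,[5.25,-19.55,1.5],-11.38],[1,[5.25,-19.55,1.5],-11.38],[1,[5.25,-19.55,1.5],-11.38],[1,[5.25,-19.55,1.5],-11.38],[1,[5.25,-19.55,1.5],-11.38]]'; python3 phone.py w10 "(180,60,380,290)"; python3 -c "
from h import *
go(414.3,-182,17,157.7)"
```

```text
clock: 18.9
eef_pos: [415.4, -182.1, 201.6]
eef_rot: [3.141, -0.0, 2.75]
wrist_force: [0.7, 0.3, 0.4]
finger_gap: 94.1
finger_force: 0.0
(250, 135, 59, 115) [ 411.7 -182.5] 127.7 62.3 157.69
t 18.9 shift [ 0.09 -0.03 18.46] turn -0.02 q [-0.49  0.1   1.8   0.    1.24 -1.67]
```

```bash
python3 -m creep '[[1,[0.25,-0.03,4],0],[1,[0.25,-0.03,8],0],[1,[0.25,-0.03,12],0],[1,[0.25,-0.03,15],0],[1,[0.25,-0.03,17],0],[1,[0.25,-0.03,18],0],[1,[0.25,-0.03,18],0],[1,[0.25,-0.03,18],0],[1,[0.25,-0.03,18],0]]'
```

```text
clock: 19.85
eef_pos: [413.0, -181.7, 22.8]
eef_rot: [-3.141, 0.002, 2.752]
wrist_force: [0.3, -0.6, -0.4]
finger_gap: 94.2
finger_force: 0.0
```

```bash
python3 -m creep '[[1,[0,0,0.3],0],[1,[0,0,0.6],0],[1,[0,0,0.6],0],[0.2,[0,0,0.6],0],[0.2,[0,0,0.6],0],[0.2,[0,0,0.6],0],[0.2,[0,0,0.6],0],[0.2,[0,0,0.6],0],[0.2,[0,0,0.6],0],[0.2,[0,0,0.6],0]]' 25
```

```text
clock: 20.85
eef_pos: [412.4, -181.4, 15.8]
eef_rot: [-3.142, 0.0, 2.752]
wrist_force: [0.4, -1.0, 1.2]
finger_gap: 64.1
finger_force: 25.0
```

```bash
python3 -m creep '[[0.2,[0,0,-1],0],[0.2,[0,0,-4],0],[0.2,[0,0,-8],0],[0.2,[0,0,-12],0],[0.2,[0,0,-16],0],[0.2,[0,0,-20],0],[0.2,[0,0,-24],0],[0.2,[0,0,-26],0],[0.2,[0,0,-26],0],[0.2,[0,0,-26],0]]'; python3 -c "
from h import *
go(630,20,277,184.4)"
```

```text
clock: 21.85
eef_pos: [412.0, -181.2, 275.0]
eef_rot: [3.142, -0.001, 2.752]
wrist_force: [-1.0, 0.7, -2.3]
finger_gap: 63.5
finger_force: 25.0
t 21.9 shift [-12.53  26.89  -0.2 ] turn -5.34 q [-0.5   0.03  1.7   0.    1.41 -1.68]
```

```bash
python3 -m creep '[[0.2,[-1.8,3.8,0],-0.8],[0.2,[-3.6,7.6,0],-1.6],[0.2,[-5.4,11.4,0],-2.4],[0.2,[-7.2,15.2,0],-3.2],[0.2,[-9,19,0],-4],[0.2,[-10.6,22.8,0],-4.8],[0.2,[-12.5,26.9,0],-5.34],[0.2,[-12.5,26.9,0],-5.34],[0.2,[-12.5,26.9,0],-5.34],[0.2,[-12.5,26.9,0],-5.34],[0.2,[-12.5,26.9,0],-5.34]]'; cat > mat.py <<'E'
from h import *
im,p=snap("wrist","w11")
m=cv2.morphologyEx(mask(im,"blue"),cv2.MORPH_CLOSE,np.ones((9,9)))
for b in blobs(m,800)[:2]: print("mat",cv2.boundingRect(b),*rect(p,b,2))
cs,hy=cv2.findContours(mask(im,"blue"),cv2.RETR_CCOMP,cv2.CHAIN_APPROX_NONE)
for c,h in zip(cs,hy[0]):
    if h[3]>=0 and cv2.contourArea(c)>300: print("hole",cv2.boundingRect(c),*rect(p,c,2))
print(manip.read_state()["eef_pos"])
E
python3 mat.py
```

```text
clock: 22.95
eef_pos: [629.6, 19.1, 275.8]
eef_rot: [-3.142, -0.0, -3.066]
wrist_force: [-1.1, -0.0, -0.7]
finger_gap: 63.9
finger_force: 25.0
mat (338, 140, 148, 108) [631.7 194.7] 198.2 148.0 94.35
hole (442, 177, 37, 38) [626.4 267. ] 52.0 51.3 53.18
hole (377, 141, 67, 106) [631.6 194.8] 145.8 80.0 4.21
[629.68616793  19.12538214 276.05640465]
```

View pics/w11.png

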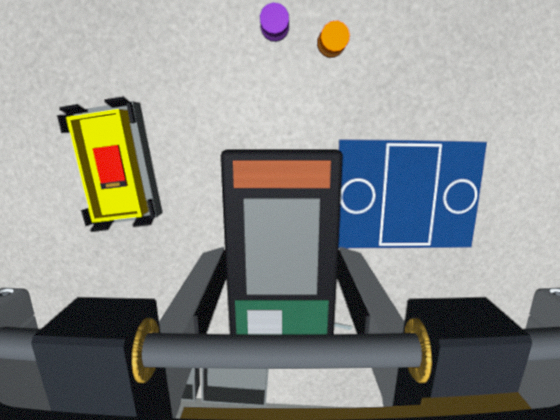

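```bash
python3 - <<'E'
from h import *
im=cv2.imread("pics/w11.png")[:,:,::-1]; s=manip.read_state(); p=manip.camera_params("wrist"); g=cv2.cvtColor(im,cv2.COLOR_RGB2GRAY)
e=s["eef_pos"]; a=s["eef_rot"][2]; X=np.array([np.cos(a),np.sin(a)]);Y=np.array([np.sin(a),-np.cos(a)])
r0=lambda c:140+np.where(g[140:170,c]<75)[0][0]
uv=[(c,r0(c)) for c in range(240,330,10)]+[(200+np.where(g[r,200:250]<75)[0][0],r) for r in (180,230)]
w=cast(p,uv,e[2]-15.8+9)-e[:2]; print(uv,(w@X).round(1),(w@Y).round(1))
m=mask(im,"orange")
for b in blobs(m): 
    r=cv2.boundingRect(b)
    if r[1]<100: print(r,*rect(p,b,38))
go(631.7,194.8,60,4.3)
E
```

```text
[(240, np.int64(150)), (250, np.int64(150)), (260, np.int64(150)), (270, np.int64(150)), (280, np.int64(150)), (290, np.int64(150)), (300, np.int64(150)), (310, np.int64(150)), (320, np.int64(150)), (np.int64(222), 180), (np.int64(225), 230)] [64.3 64.3 64.2 64.2 64.2 64.2 64.2 64.3 64.3 48.8 21.4] [-20.6 -15.5 -10.4  -5.3  -0.2   4.9  10.1  15.2  20.3 -30.5 -30.1]
(318, 21, 32, 36) [453.1  64.8] 39.8 31.5 153.52
t 23.0 shift [-1.52 17.5  21.61] turn 0.0 q [-0.03  0.45  1.19 -0.    1.5  -1.67]
```

```bash
python3 -m creep '[[0.2,[-0.4,4,2],0],[0.2,[-0.8,8,5],0],[0.2,[-1.2,12,8],0],[0.2,[-1.45,16,11],0],[0.2,[-1.45,17.5,14],0],[0.2,[-1.45,17.5,17.5],0],[0.2,[-1.45,17.5,20.5],0],[0.2,[-1.45,17.5,21.6],0],[0.2,[-1.45,17.5,21.6],0],[0.2,[-1.45,17.5,21.6],0],[0.2,[-1.45,17.5,21.6],0]]'; python3 -c "
from h import *
go(631.2,194.8,18,4.3)"
```

```text
clock: 24.1
eef_pos: [632.1, 195.5, 61.8]
eef_rot: [3.141, 0.003, -3.065]
wrist_force: [0.1, -0.7, -0.5]
finger_gap: 63.3
finger_force: 25.0
t 24.1 shift [ 0.1  -0.06  4.38] turn 0.01 q [ 0.24  0.7   1.31  0.    1.13 -1.4 ]
```

```bash
python3 -m creep '[[0.2,[0.05,-0.05,1.5],0],[0.2,[0.05,-0.05,3],0],[0.2,[0.05,-0.05,3.8],0],[0.2,[0.05,-0.05,4.1],0],[0.2,[0.05,-0.05,4.3],0],[0.2,[0.05,-0.05,4.3],0],[0.2,[0.05,-0.05,4.3],0],[0.2,[0.05,-0.05,4.3],0]]'
```

```text
clock: 24.9
eef_pos: [630.8, 195.0, 17.7]
eef_rot: [-3.141, -0.0, -3.065]
wrist_force: [-7.1, -3.0, 12.1]
finger_gap: 64.0
finger_force: 25.0
```

```bash
python3 -m creep '[[0.6,[0,0,0],0],[0.6,[0,0,0],0],[0.9,[0,0,0],0],[0.9,[0,0,-1],0],[0.9,[0,0,-4],0],[0.9,[0,0,-8],0],[1,[0,0,-13],0],[1,[0,0,-18],0],[1,[0,0,-22],0],[1,[0,0,-22],0],[1,[0,0,-22],0],[1,[0,0,-22],0]]'; sed -i 's/w11/w12/' mat.py; python3 mat.py; python3 - <<'E'
from h import *
from phone import phone
im=cv2.imread("pics/w12.png")[:,:,::-1];p=manip.camera_params("wrist")
# phone: not blue, inside outline
h=cv2.cvtColor(im,cv2.COLOR_RGB2HSV); m=((h[:,:,2]<60)|((h[:,:,1]>80)&((h[:,:,0]<100)|(h[:,:,0]>125)))).astype(np.uint8)*255
k=np.zeros_like(m);k[100:262,215:345]=255
m=cv2.morphologyEx(m&k,cv2.MORPH_CLOSE,np.ones((5,5)))
for b in blobs(m,300): print(cv2.boundingRect(b),*rect(p,b,11))
cv2.imwrite("pics/w12c.png",cv2.resize(im[80:300,150:430],None,fx=2.7,fy=2.7)[:,:,::-1])
E
```

```text
clock: 26.1
eef_pos: [630.3, 194.9, 235.4]
eef_rot: [-3.141, -0.002, -3.065]
wrist_force: [-0.8, -0.2, -0.2]
finger_gap: 93.8
finger_force: 0.0
mat (197, 130, 168, 119) [631.6 194.5] 198.3 147.1 94.39
hole (319, 171, 42, 42) [626.4 266.6] 51.0 50.8 4.61
hole (200, 171, 44, 42) [637.2 122.9] 51.3 51.0 47.67
hole (247, 131, 68, 118) [632.3 194.6] 145.3 79.1 4.39
[630.34221759 194.88769417 235.21386507]
(255, 137, 54, 106) [629.8 195.1] 127.3 62.0 4.3
```

View pics/w12c.png

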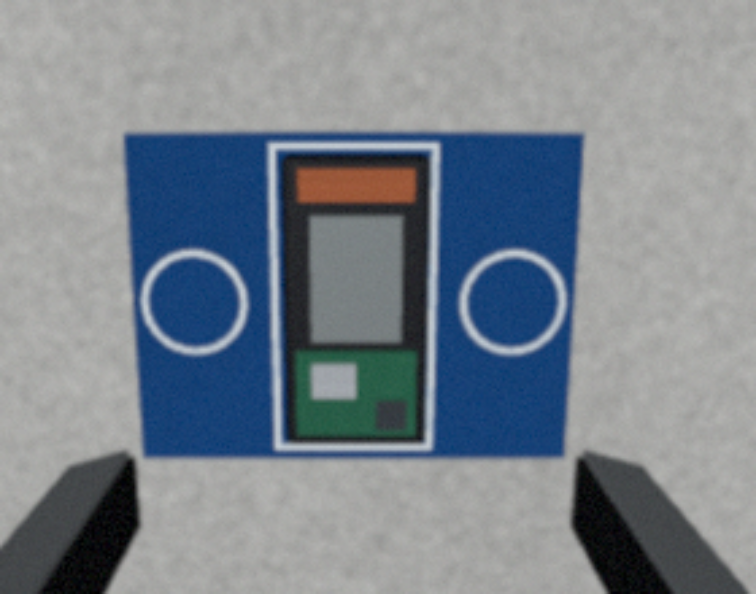

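```bash
python3 -c "
from h import *
go(450,65.5,215,184.4)"
```

```text
t 26.1 shift [ 18.97 -11.52   2.02] turn -0.0 q [ 0.24  0.54  1.14  0.    1.46 -1.4 ]
```

```bash
python3 -m creep '[[1,[1.9,-1.2,0],1.6],[1,[3.8,-2.4,0],3.2],[1,[5.7,-3.6,0],4.8],[1,[7.6,-4.8,0],6.4],[1,[9.5,-6,0],8],[1,[11.4,-7.2,0],9.6],[1,[13.3,-8.4,0],11.2],[1,[15.2,-9.4,0.5],12.8],[1,[17.1,-10.4,1],14.4],[1,[19,-11.5,1.5],16],[1,[19,-11.5,2],17.2],[1,[19,-11.5,2],18]]'; python3 -m creep '[[0.5,[0,0,0],0],[0.5,[0,0,0],0],[0.5,[0,0,0],0],[0.5,[0,0,0],0]]'; python3 - <<'E'
from h import *
im,p=snap("wrist","w13"); m=mask(im,"orange")
for b in blobs(m,100):
    (x,y),r=cv2.minEnclosingCircle(b); print(cv2.boundingRect(b),round(x,1),round(y,1),round(r,1),cast(p,[(x,y)],38),*rect(p,b,38))
print(manip.read_state()["eef_pos"],manip.read_state()["eef_rot"])
E
```

```text
clock: 27.35
eef_pos: [449.2, 65.5, 215.5]
eef_rot: [-3.139, -0.0, 1.642]
wrist_force: [-0.2, -0.1, 0.9]
finger_gap: 94.0
finger_force: 0.0
clock: 27.75
eef_pos: [450.1, 65.9, 216.6]
eef_rot: [-3.141, -0.0, 1.648]
wrist_force: [-0.7, -0.3, -1.3]
finger_gap: 70.8
finger_force: 0.0
(265, 180, 31, 35) 280.1 197.2 17.3 [[448.93137157  69.71639558]] [448.9  69.7] 36.7 31.7 95.05
(402, 66, 17, 49) 409.5 90.0 25.1 [[568.77635751 188.55909875]] [569.5 188.4] 46.3 14.0 94.23
[450.10885629  65.86915089 216.65365984] [-3.14140371e+00  1.05105000e-05  1.64810621e+00]
```

View pics/w13.png

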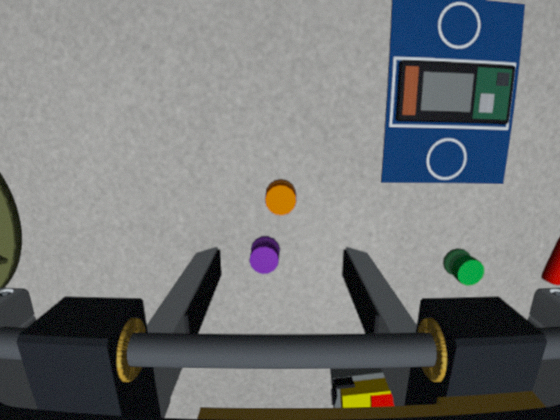

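```bash
python3 -c "
from h import *
p=manip.camera_params('wrist'); print(cast(p,[(280.5,199.2)],38)); go(449.2,67.3,18,94.3)"
```

```text
[[449.58164413  67.57157753]]
t 27.8 shift [ 0.15 -0.08 19.87] turn 0.03 q [ 0.06  0.09  1.78 -0.    1.27 -0.01]
```

```bash
python3 -m creep '[[0.5,[0.17,-0.06,4],0],[0.5,[0.17,-0.06,8],0],[0.5,[0.17,-0.06,12],0],[0.5,[0.17,-0.06,16],0],[0.5,[0.17,-0.06,18.5],0],[0.5,[0.17,-0.06,19.3],0],[0.5,[0.17,-0.06,19.3],0],[0.5,[0.17,-0.06,19.3],0],[0.5,[0.17,-0.06,19.3],0]]'
```

```text
clock: 28.7
eef_pos: [450.2, 67.6, 25.1]
eef_rot: [3.139, 0.0, 1.647]
wrist_force: [0.5, -0.8, 0.3]
finger_gap: 70.4
finger_force: 0.0
```

```bash
python3 -m creep '[[0.5,[0,0,0.6],0],[0.5,[0,0,0.6],0],[0.5,[0,0,0.6],0],[-0.4,[0,0,0.6],0],[-0.4,[0,0,0.6],0],[-0.4,[0,0,0.6],0],[-0.4,[0,0,0.6],0],[-0.4,[0,0,0.6],0],[-0.4,[0,0,0.6],0]]' 15; python3 -m creep '[[-0.4,[0,0,-1],0],[-0.4,[0,0,-4],0],[-0.4,[0,0,-8],0],[-0.4,[0,0,-12],0],[-0.4,[0,0,-12],0],[-0.4,[0,0,-12],0],[-0.4,[0,0,-12],0]]'; python3 -c "
from h import *
go(637.3,122.8,140,94.3)"
```

```text
clock: 29.6
eef_pos: [449.3, 67.5, 17.8]
eef_rot: [-3.142, -0.0, 1.647]
wrist_force: [-0.1, -0.5, 0.3]
finger_gap: 34.8
finger_force: 15.0
clock: 30.3
eef_pos: [448.8, 67.5, 136.9]
eef_rot: [-3.14, -0.0, 1.647]
wrist_force: [0.1, -0.3, -0.8]
finger_gap: 34.5
finger_force: 15.0
t 30.3 shift [ 4.08 19.22 -0.31] turn 0.02 q [ 0.07  0.18  1.88  0.    1.09 -0.01]
```

```bash
python3 - <<'E'
from h import *
im,p=snap("wrist","w14"); s=manip.read_state(); e=s["eef_pos"]; a=s["eef_rot"][2]; X=np.array([np.cos(a),np.sin(a)]);Y=np.array([np.sin(a),-np.cos(a)])
b=blobs(mask(im,"orange"),300)[0]; x,y,w,h=cv2.boundingRect(b); print(x,y,w,h)
for q in((x,y+h/2),(x+w,y+h/2),(x+w/2,y),(x+w/2,y+h)):
    d=cast(p,[q],e[2]+20.2)[0]-e[:2]; print(q,(d@X).round(1),(d@Y).round(1))
cv2.imwrite("pics/w14c.png",im[120:420,130:430,::-1])
E
```

```text
247 237 70 85
(247, 279.5) 5.8 -16.1
(317, 279.5) 5.8 17.5
(282.0, 237) 27.4 0.7
(282.0, 322) -17.6 0.7
```

View pics/w14c.png

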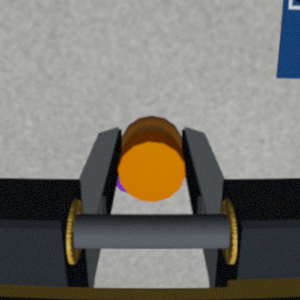

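```bash
python3 -m creep '[[-0.4,[1,4.5,0],0],[-0.4,[2,9,0],0],[-0.4,[3,13.5,0],0],[-0.4,[3.8,17.5,0],0],[-0.4,[4.15,19.2,0],0],[-0.4,[4.15,19.2,3],0],[-0.4,[4.15,19.2,6],0],[-0.4,[4.15,19.2,8.5],0],[-0.4,[4.15,19.2,9.5],0],[-0.4,[4.15,19.2,9.5],0],[-0.4,[4.15,19.2,9.5],0],[-0.4,[4.15,19.2,9.5],0]]'; python3 -c "
from h import *
go(637.3,122.8,19.8,94.3)"
```

```text
clock: 31.55
eef_pos: [638.3, 123.6, 44.2]
eef_rot: [3.14, -0.0, 1.647]
wrist_force: [-0.4, -0.3, -0.3]
finger_gap: 34.5
finger_force: 15.0
t 31.6 shift [-0.07 -0.11  2.44] turn 0.02 q [ 0.13  0.7   1.36 -0.    1.08  0.06]
```

```bash
python3 -m creep '[[-0.4,[0,-0.06,1],0],[-0.4,[0,-0.06,1.8],0],[-0.4,[0,-0.06,2.2],0],[-0.4,[0,-0.06,2.4],0],[-0.4,[0,-0.06,2.4],0],[-0.4,[0,-0.06,2.4],0],[-0.4,[0,-0.06,2.4],0]]'
```

```text
clock: 32.25
eef_pos: [636.9, 123.5, 19.2]
eef_rot: [-3.141, 0.0, 1.647]
wrist_force: [-5.4, -1.3, 9.2]
finger_gap: 34.2
finger_force: 15.0
```

Seated; release, rise, and check everything.

```bash
python3 -m creep '[[0,[0,0,0],0],[0.2,[0,0,0],0],[0.2,[0,0,0],0],[0.2,[0,0,-1],0],[0.2,[0,0,-4],0],[0.2,[0,0,-8],0],[0.2,[0,0,-13],0],[0.2,[0,0,-18],0],[0.2,[0,0,-22],0],[0.2,[0,0,-22],0],[0.2,[0,0,-22],0]]'; python3 - <<'E'
from h import *
im,p=snap("wrist","w15"); m=mask(im,"orange")
for b in blobs(m,100): print(cv2.boundingRect(b),*rect(p,b,40))
snap("scene","scene2"); im,p=snap("top")
for b in blobs(mask(im,"green")): print("green",cv2.boundingRect(b))
a=cv2.imread("pics/w15.png"); cv2.imwrite("pics/w15c.png",np.hstack([a[:300],cv2.imread("pics/scene2.png")[150:,:240][:270].repeat(1,0)[:300] if 0 else cv2.resize(cv2.imread("pics/scene2.png")[120:360,130:350],(240,300))]))
E
```

```text
clock: 33.35
eef_pos: [637.1, 123.5, 239.7]
eef_rot: [3.14, -0.0, 1.647]
wrist_force: [0.5, 0.9, -0.5]
finger_gap: 56.5
finger_force: 0.0
(267, 179, 29, 33) [637.4 125.2] 36.5 31.4 94.35
(228, 108, 14, 45) [582.8 192.2] 46.1 13.5 94.33
green (280, 132, 11, 11)
```

View pics/w15c.png

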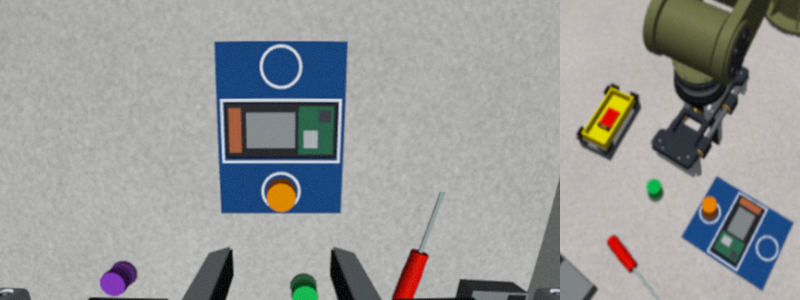

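```bash
python3 -c "
from cell import manip
print(manip.sign_off())"
```

```text
the job is handed in; nothing more can be done
None
```

The bench is laid out as asked and handed in at about 33 s: the yellow tray is seated on the far grey base tray, the battery lies flat in it, the phone is square in the outline, and the amber jar is upright in the ring on the base tray's side; the green jar and tape roll were never touched.

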